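Refill the coffee-capsule dispenser at the self bar

TASK

Refill the capsule dispenser with the strip of red capsules: push the blue spring follower back with the end of the strip, lower the strip flat into the channel behind the front lip and let go, so that the spring holds it against the lip. Then slide the cover rail fully shut over it by its black knob. Leave the yellow and green strips where they are.

Things in the scene. Friction and masses are not known exactly. Their poses are not given: they have to be found in the camera images.
- red_grip (a point): Strip of three red coffee capsules, standing on the counter, the one to load: 120 mm long (its x axis), 54 mm tall, about 120 g, the same either way round. White base 40 mm wide, 10 mm tall; along the top runs a red gripping rib 22 mm wide, 20 mm tall. This point is the middle of the rib, 44 mm above the underside; z up.
- gold_grip (a point): Strip of three yellow coffee capsules, standing on the counter, to be left alone: 120 mm long (its x axis), 54 mm tall, about 120 g, the same either way round. White base 40 mm wide, 10 mm tall; along the top runs a yellow gripping rib 22 mm wide, 20 mm tall. This point is the middle of the rib, 44 mm above the underside; z up.
- green_grip (a point): Strip of three green coffee capsules, standing on the counter, to be left alone: 120 mm long (its x axis), 54 mm tall, about 120 g, the same either way round. White base 40 mm wide, 10 mm tall; along the top runs a green gripping rib 22 mm wide, 20 mm tall. This point is the middle of the rib, 44 mm above the underside; z up.
- seat (a point): Grey capsule dispenser, fixed. This point: middle of the channel floor, 5 mm above the counter; x runs along the channel from the front lip to the spring housing, z up. The loaded strip stands on the floor with its middle over this point, length along x, either way round. Side guides 52 mm apart inside flare out to 18 mm above the floor. Housing x +102 to +240 mm, 58 mm wide and tall.
- lip (a point): Middle of the top of the dispenser's front lip, 65 mm from the seat point on the -x side, 12 mm above the channel floor; the lip is 10 mm thick, its inner face 60 mm from the seat point; open above. Channel with relaxed follower is 30 mm too short for the strip: hold the strip more than 12 mm above the floor, push the follower back 35 to 45 mm along the seat's +x, then lower it behind the lip.
- follower (a joint): Blue follower plate, 42 mm wide, from 8 to 50 mm above the channel floor. Value in m: 0 relaxed (face at x = +30 mm of the seat), growing as it is pushed back along +x, at most 0.06; 0.03 with the strip in place against the lip. The spring pushes towards the lip with 2.4 N at 0, 3.6 N at 0.03 and 4.8 N at 0.06.
- rail (a joint): Aluminium cover rail, a plate 150 x 46 x 6 mm, underside 59 mm above the channel floor (5 mm over a seated strip). Value in m: 0 fully shut (front edge at x = -30 mm of the seat, one capsule left free at the lip), 0.14 fully open, sliding along the seat's +x; starts at 0.115 to 0.14. Friction about 1.5 N; it stays where it is left.
- knob (a point): Black knob standing on the cover rail, 30 mm along the seat's x, 22 mm across, 40 mm tall. This point is 22 mm above the rail's top face, 87 mm above the channel floor; it lies at x = +45 mm of the seat plus the rail's value. Axes parallel to the seat's.
Things that resemble listed ones, but are neither listed nor needed, are in the scene too. Of the things shaped like the part that bears red_grip, the red one is meant.

How it is judged:
By the outcome, as a careful person would: the job done as asked, in the order asked, and still so for the second after the job is handed in, with the robot touching nothing.
It also fails if it takes over 56 s, if anything falls off the work surface, if the arm or the gripper's body presses on something with over 40 N, if the wrist force passes 120 N, or if a joint passes its speed limit or range.

ROBOT

A 6-joint arm with a two-finger parallel gripper is mounted at the origin on the work surface. World frame = base frame: x ahead of the robot, y to its left, z up, the work surface at z = 0. Lengths are in m, angles in rad, forces in N, time in s.
With the tool pointing down it reaches from about 0.325 to 0.75 m from the base axis. Payload 7.6 kg.
Tool frame: the origin (TCP) lies between the finger pads; the fingertips stand 25 mm ahead of it and the grasp point (between the pads) lies 6 mm ahead of it; z points along the fingers, y is the line along which they close (so a half turn about z gives the same grasp; the last joint's range is limited). The gripper opens to 85 mm and grips with 20 to 120 N. Pads are 22 mm wide; open, the fingers measure 114 mm over their backs; the gripper's body (76 mm by 85 mm) begins 54 mm behind the grasp point. The pads swing forward as they close: fully open they stand 13 mm farther back than shut.
Start: joints at [-0.07, 0.052, 1.401, -0, 1.689, -0.07], TCP at [0.525, 0, 0.256] pointing down, gripper open.
Joint ranges: [-2.9, 2.9], [-0.91, 2.17], [0.12, 2.37], [-1.06, 4.2], [0.26, 2.73], [-2.93, 2.93]. Speed limits (rad/s): [2.57, 2.57, 3.01, 3.14, 3.14, 3.14].

INTERFACE

Orientations are given as a unit quaternion [w, x, y, z].
In Python, from station import robot, camera, workorder, trace gives the robot as it stands.
- The arm moves only by the tool send_rows, never from a script. Its argument "deltas" is a list of rows, each a list of 7 numbers: the shift along the world's x, y, z in mm, then the turn, a rotation vector about the world's x, y, z in rad, then the finger opening in mm, from 0 to 85.4. A call has 1 to 20 rows; each row shifts and turns the commanded pose from where the row before left it; what a row does not reach is not made up. A row lasts 1/10 s, in which the tool goes at most 50 mm and 8.59 degrees, less where a joint would pass 70% of its speed; a pose out of reach is approached as far as the arm can. A call is refused whole if a number of a shift passes 50 or a number of a turn 0.15, either way. A call with a gripper value outside its range is refused whole. The fingers move at their own pace and stop on an object; "grip_force" is the grip in N (left out, the last holds). Time passes only in rows, so rows that do not move let the fingers close. It gives the time, the measured TCP pose, the force, the opening and the grip force at its end, in the units of the state.
- robot.state(): the state, without advancing time (a new reading comes with each control period).
- camera(name): name is "scene" or "side" or "wrist"; returns a dict with "img" (400x640x3 uint8, red, green, blue), "camera_matrix" (3x3 intrinsics, pixels), "position" and "rotation" of the camera in the world; the wrist camera has in their place "tool_from_camera" (4x4, takes a point from camera to tool coordinates, whose origin is the TCP and whose axes are the flange's). Camera axes: x right, y down, z forward; pixel columns grow to the right and rows downward; lengths in m; the calibration is good to about 2 mm. The wrist camera is an equidistant fisheye: a pixel r from the principal point sees the ray r / f radians off the axis. A picture is of the moment at which its call begins: read the wrist's pose just before it. There is no depth.
- workorder.close_job(): hands the job in; it is judged then, once.
Trained networks look in the newest picture that a camera, given by its name, has taken for a name from the list of things; names that differ only in an ending like _2 or _b are one class to them, and where a whole thing is asked for, a point or a joint stands for the part that bears it (a point fixed in the world has none). Each returns a list of dicts, best first, with "conf" (0 to 1); they miss things now and then, are a little off and sometimes report something else, mostly with a low value. They report only what shows in the picture. A call takes as long as a camera call. They do not tell look-alikes from the thing itself.
- trace(camera, query): "mask" (400x640 bool, what is visible of it) and "box" ([left, top, right, bottom] in pixels, round what is visible of it).
The state is a dict: "clock": time; "joint_pos": joint angles; "qvel": joint speeds; "tau": joint torques, N m; "eef_pos": TCP position; "tcp_rot": TCP orientation; "force": force on the tool from outside, world axes, zero at the start; "wrist_torque": the same for the moment, N m; "grip_width": opening from 0.0 (shut) to 1.0 (fully open); "grip_force": force on a finger pad.
Only numpy, scipy, OpenCV 4.12 (cv2) and the standard library are available. Lean on these libraries where they do the work, as an engineer would, in place of code of your own. Each camera call takes 0.05 s, during which the arm holds its last target. There are 200 camera calls.

## Working session

There is one attempt and no reset: what is moved stays moved. The work goes in short steps, Python scripts to look and compute and a tool call to move; the robot and the scene stay as the last step left them, time stands still between calls to the robot, and variables do not carry over. Pictures are saved under pics/ and viewed, at most 10 in all, crops included, and the job is handed in when it is done.

Besides the shell and the picture viewer there is one more tool, called after "Request:" as name([rows], argument=value, ...), one row to a line, values as JSON. send_rows: Moves the arm, as the interface text tells. Its arguments: {"type":"object","properties":{"deltas":{"type":"array"},"grip_force":{"type":"number"}},"required":["deltas"]}

```bash
mkdir -p pics; ls
cat > h.py <<'E'
import numpy as np, cv2
from station import robot, camera, workorder, trace
def ray(c,uv):
    K=np.array(c["camera_matrix"]);d=np.linalg.inv(K)@[uv[0],uv[1],1.]
    R=np.array(c["rotation"]);
    return np.array(c["position"]),R@d
def onz(c,uv,z):
    p,d=ray(c,uv);return p+d*(z-p[2])/d[2]
def proj(c,X):
    R=np.array(c["rotation"]);K=np.array(c["camera_matrix"])
    q=(np.atleast_2d(X)-np.array(c["position"]))@R@K.T
    return q[:,:2]/q[:,2:]
def save(c,n): cv2.imwrite("pics/"+n,c["img"][:,:,::-1])
E
python3 - <<'E'
from h import *
ims=[]
for n in("scene","side"):
    c=camera(n);ims.append(c["img"]);print(n,np.round(c["position"],3),np.round(c["rotation"],3).tolist(),np.array(c["camera_matrix"]).tolist())
    save(c,n+"0.png")
    for q in("red_grip","knob","rail","follower"):
        for r in trace(n,q)[:4]:
            m=r["mask"]; px=c["img"][m].mean(0) if m.any() else None
            print(q,round(r["conf"],2),np.round(r["box"]),np.round(px))
print(robot.state())
E
```

```text
pics
scene [ 1.045 -0.043  0.694] [-0.285, 0.702, 0.603, -0.249] [[370.30793366524654, 0.0, 330.25337334144524], [0.0, 370.30793366524654, 200.74929647686105], [0.0, 0.0, 1.0]]
red_grip 0.85 [358. 151. 394. 189.] [127.  68.  86.]
red_grip 0.71 [282. 198. 333. 235.] [113.  41.  39.]
red_grip 0.59 [212. 162. 253. 211.] [122.  67.  83.]
knob 0.98 [309. 238. 384. 269.] [91. 90. 92.]
rail 0.7 [310. 237. 383. 271.] [91. 90. 91.]
side [ 0.177 -0.668  0.559] [-0.477, 0.852, -0.192, 0.096] [[387.7474111006626, 0.0, 320.4250631765239], [0.0, 387.7474111006626, 207.93344125834966], [0.0, 0.0, 1.0]]
red_grip 0.97 [239. 306. 312. 348.] [144.  91. 108.]
red_grip 0.82 [202. 198. 247. 234.] [138.  87. 103.]
red_grip 0.71 [195. 179. 237. 200.] [78. 45. 97.]
red_grip 0.58 [280. 223. 330. 272.] [121.  57.  55.]
knob 0.81 [333. 181. 382. 216.] [92. 92. 94.]
follower 0.95 [372. 224. 396. 247.] [ 42.  62. 102.]
{'clock': 0.5, 'joint_pos': array([-7.03071122e-02,  5.22316526e-02,  1.40071301e+00, -1.31109382e-05,
        1.68859037e+00, -7.03211653e-02]), 'qvel': array([ 0.00167274, -0.00129544,  0.00147585,  0.00057688, -0.00227976,
        0.00114411]), 'tau': array([-4.23947331e-04, -3.81216788e+01, -3.60045898e+01, -4.55348015e-05,
        5.86393198e-04, -4.08592678e-05]), 'eef_pos': array([5.25017271e-01, 1.46668012e-05, 2.56300185e-01]), 'tcp_rot': array([2.60211716e-05, 7.07102357e-01, 7.07111204e-01, 1.39748762e-05]), 'force': array([-0.588763  , -0.69805386, -0.12438831]), 'wrist_torque': array([-0.04686543, -0.0624873 ,  0.01591672]), 'grip_force': 0.0, 'grip_width': 0.9998956042427177}
```

View pics/scene0.png

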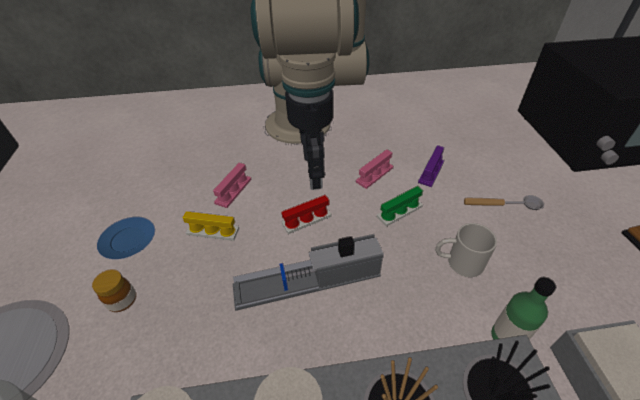

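View pics/side0.png

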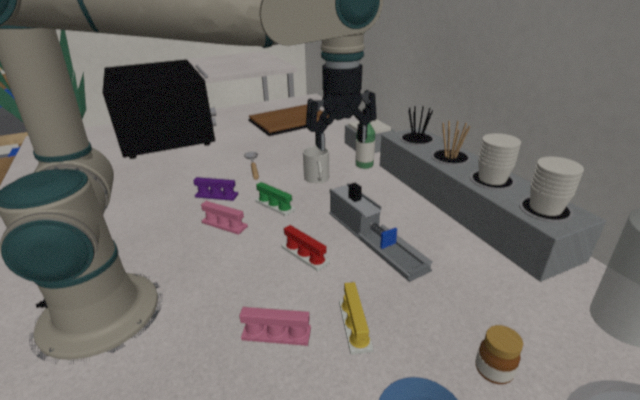

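The scene picture has five strips of this shape: red (305,213), pink (233,185), pink (376,168), purple (432,165), plus yellow (210,224) and green (401,204). The one at (305,213) is the only true red with a white base, so I'm taking that one and confirming it in a crop.

Run:
```python
import cv2
a=cv2.imread("pics/scene0.png")[190:310,225:390]
b=cv2.imread("pics/side0.png")[175:285,275:440]
a=cv2.resize(a,(792,576),interpolation=cv2.INTER_CUBIC);b=cv2.resize(b,(792,528),interpolation=cv2.INTER_CUBIC)
cv2.imwrite("pics/a.png",a);cv2.imwrite("pics/b.png",b)
```

```text
(no output)
```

View pics/a.png

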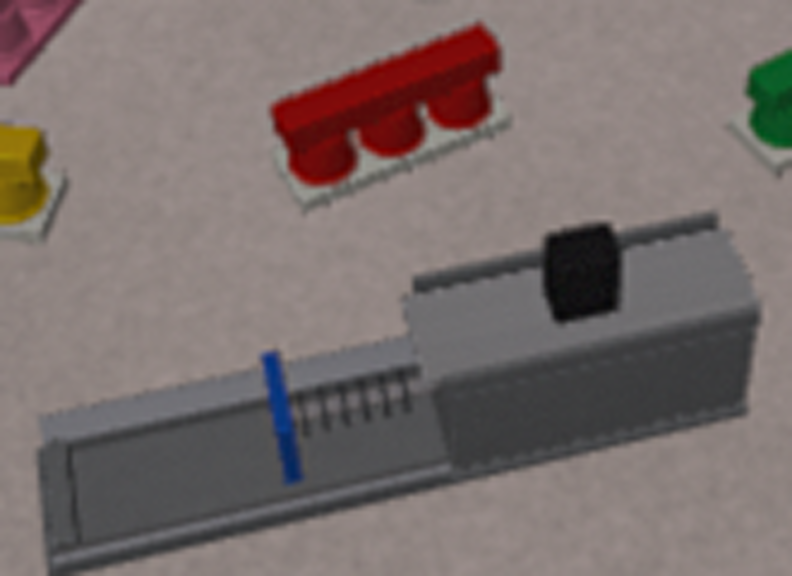

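View pics/b.png

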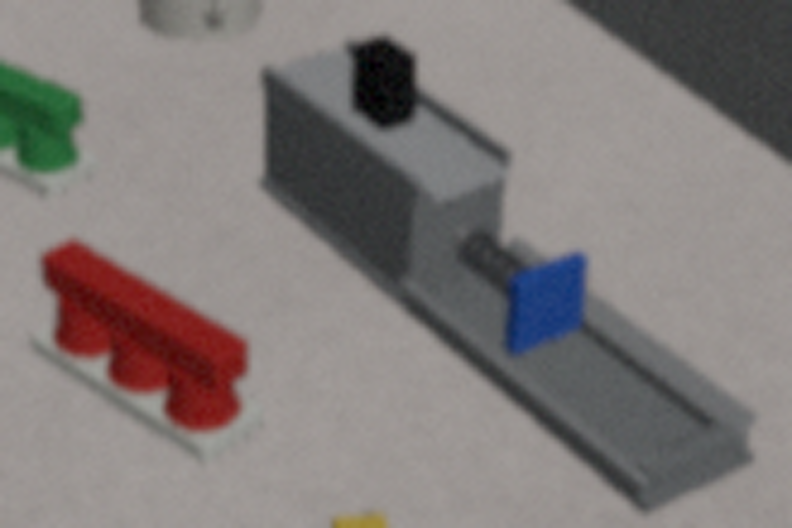

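The crop confirms it: a true red strip with a white base, crop rib from (272,103) to (500,48). The dispenser has its lip at crop left, the blue follower at (280,420) and the knob at (582,272).

```bash
sed -i 's/^def ray/from scipy.spatial.transform import Rotation as Rn\n_cam=camera\ndef camera(n):\n    c=dict(_cam(n))\n    if "rotation" in c: c["rotation"]=Rn.from_quat(c["rotation"],scalar_first=True).as_matrix()\n    return c\ndef ray/' h.py
python3 - <<'E'
from h import *
from scipy.optimize import least_squares
S=camera("scene");D=camera("side")
s=lambda u,v:(225+u/4.8-.4,190+v/4.8-.4)
d=lambda u,v:(275+u/4.8-.4,175+v/4.8-.4)
def fit(feats,x0):
    def T(p,X):
        c,q=np.cos(p[2]),np.sin(p[2]);X=np.array(X)/1000
        return np.array([p[0]+c*X[0]-q*X[1],p[1]+q*X[0]+c*X[1],X[2]])
    f=lambda p:np.concatenate([proj(c,T(p,X))[0]-uv for c,uv,X in feats])
    r=least_squares(f,x0,loss="soft_l1");print(np.round(r.x,4),np.degrees(r.x[2]).round(1));print(np.round(r.fun.reshape(-1,2),1).tolist());return r.x
# red: x along image right in scene
g=onz(S,s(382,75),.054);print("red guess",g)
# x axis towards scene right; +y_local = away or near decided by guess
a=onz(S,s(272,103),.054);b=onz(S,s(482,25),.054);yaw=np.arctan2(*(b-a)[[1,0]]);print(a,b,np.linalg.norm(b-a),yaw)
fit([(S,s(272,103),(-60,11,54)),(S,s(482,25),(60,11,54)),(S,s(308,207),(-60,-20,0)),(S,s(508,120),(60,-20,0)),
 (D,d(70,242),(60,11,54)),(D,d(245,345),(-60,-11,54)),(D,d(45,255),(60,11,54)) if 0 else (D,d(205,455),(-60,20,0)) ],[g[0],g[1],yaw])
a=onz(S,s(74,492),.017);b=onz(S,s(278,420),.05);print(a,b)
yaw=np.arctan2(*(b-a)[[1,0]])
fit([(D,d(508,285),(30,21,55)),(D,d(510,352),(30,21,13)),(D,d(585,255),(30,-21,55)),(D,d(585,325),(30,-21,13)),
 (S,s(70,445),(-60,26,17)),(S,s(77,542),(-60,-26,17)),(S,s(268,353),(30,21,55)),(S,s(288,483),(30,-21,13))],[b[0],b[1],yaw])
for p in [(582,245)]: print("knob top",onz(S,s(*p),.110),onz(D,d(385,55),.110))
E
```

```text
red guess [ 0.42759811 -0.01782718  0.054     ]
[ 0.43829131 -0.07322938  0.054     ] [0.40007468 0.03641302 0.054     ] 0.1161118739859308 1.9061850683608648
[ 0.4286 -0.0139  1.9006] 108.9
[[-0.4, -0.1], [1.1, -0.5], [-0.8, 1.7], [1.6, 2.7], [-5.9, 1.9], [1.0, -1.3], [-0.6, 1.9]]
[ 0.61946285 -0.17213702  0.017     ] [ 0.618415   -0.08113004  0.05      ]
[ 0.6111 -0.112   1.6886] 96.7
[[1.8, -0.3], [0.2, 0.7], [0.3, 0.0], [-1.3, 0.3], [-0.1, -1.3], [0.9, -0.0], [-0.8, -0.1], [0.6, 0.7]]
knob top [0.59218141 0.05268236 0.11      ] [0.58927703 0.04761744 0.11      ]
```

Request:
send_rows([
  [-16,-2.5,-16,0,0,0.055,85],
  [-16,-2.5,-16,0,0,0.055,85],
  [-16,-2.5,-16,0,0,0.055,85],
  [-16,-2.5,-16,0,0,0.055,85],
  [-16,-2,-16,0,0,0.055,85],
  [-16,-2,-16,0,0,0.055,85],
  [0,0,0,0,0,0,85],
  [0,0,0,0,0,0,85],
])

```text
clock: 1.4
eef_pos: [0.4295, -0.014, 0.161]
tcp_rot: [0.0, 0.582, 0.813, 0.0]
force: [0.4, 0.1, 0.4]
grip_width: 0.995
grip_force: 0.0
```

```bash
cat >> h.py <<'E'
def wproj(c,st,X):
    M=np.array(c["tool_from_camera"]);R=Rn.from_quat(st["tcp_rot"],scalar_first=True).as_matrix()
    q=(np.atleast_2d(X)-st["eef_pos"])@R          # tool
    q=(q-M[:3,3])@M[:3,:3]
    r=np.linalg.norm(q[:,:2],axis=1);th=np.arctan2(r,q[:,2]);K=np.array(c["camera_matrix"])
    return np.c_[K[0,0]*th*q[:,0]/r+K[0,2],K[1,1]*th*q[:,1]/r+K[1,2]]
def pose(p,X):
    c,q=np.cos(p[2]),np.sin(p[2]);X=np.atleast_2d(X)/1000
    return np.c_[p[0]+c*X[:,0]-q*X[:,1],p[1]+q*X[:,0]+c*X[:,1],X[:,2]]
E
python3 - <<'E'
from h import *
st=robot.state();c=camera("wrist");save(c,"w1.png")
print(st["eef_pos"],st["tcp_rot"],c["tool_from_camera"],c["camera_matrix"])
np.save("w1.npy",c["img"])
im=c["img"][:,:,::-1].copy()
for p,col,X in [((.4286,-.0139,1.9006),(0,255,0),[(-60,11,54),(60,11,54),(60,-11,54),(-60,-11,54)]),((.6111,-.112,1.6886),(0,255,255),[(30,21,55),(30,-21,55),(-60,-26,17),(-60,26,17)])]:
    u=wproj(c,st,pose(p,X));print(u.round().tolist())
    cv2.polylines(im,[u.round().astype(int)],True,col,1)
cv2.imwrite("pics/w1o.png",im)
E
```

```text
[ 0.42950636 -0.01399212  0.16104005] [4.76245495e-04 5.82030640e-01 8.13166649e-01 3.29716864e-04] [[-9.38296287e-04 -9.48588075e-01 -3.16511901e-01  8.14131533e-02]
 [ 9.99998930e-01 -5.34871658e-04 -1.36147300e-03 -4.67991400e-05]
 [ 1.12218381e-03 -3.16512840e-01  9.48587562e-01 -1.17700707e-01]
 [ 0.00000000e+00  0.00000000e+00  0.00000000e+00  1.00000000e+00]] [[309.70691629   0.         316.42263709]
 [  0.         309.70691629 204.72073188]
 [  0.           0.           1.        ]]
[[303.0, 278.0], [300.0, 134.0], [331.0, 134.0], [329.0, 278.0]]
[[443.0, 323.0], [476.0, 325.0], [436.0, 360.0], [400.0, 358.0]]
```

View pics/w1o.png

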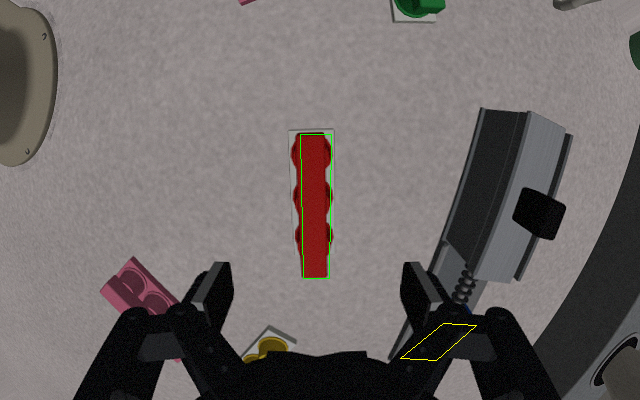

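The wrist picture shows the red rib at columns 300–328, rows 133–278, centred between the pads at (225,…) and (410,…). My fit is within about 1.5 mm and 1°. The knob is at (540,213). Descending to grasp.

Request:
send_rows([
  [-1,0,-22,0,0,0.02,85],
  [0,0,-22,0,0,0,85],
  [0,0,-22,0,0,0,85],
  [0,0,-22,0,0,0,85],
  [0,0,-20,0,0,0,85],
  [0,0,0,0,0,0,85],
  [0,0,0,0,0,0,60],
  [0,0,0,0,0,0,40],
  [0,0,0,0,0,0,15],
  [0,0,0,0,0,0,10],
  [0,0,0,0,0,0,10],
  [0,0,0,0,0,0,10],
  [0,0,0,0,0,0,10],
], grip_force=50)

```text
clock: 2.75
eef_pos: [0.4288, -0.0141, 0.0535]
tcp_rot: [0.001, 0.573, 0.819, 0.001]
force: [-1.1, 0.0, 5.7]
grip_width: 0.309
grip_force: 49.9
```

Request:
send_rows([
  [0,0,14,0,0,0,10],
  [0,0,28,0,0,0,10],
  [0,0,28,0,0,0,10],
  [18,-14,0,0,0,-0.023,10],
  [19,-15,0,0,0,-0.023,10],
  [19,-15,0,0,0,-0.023,10],
  [19,-14,0,0,0,-0.023,10],
  [19,-14,0,0,0,-0.023,10],
  [19,-14,0,0,0,-0.023,10],
  [19,-14,0,0,0,-0.023,10],
  [19,-14,0,0,0,-0.023,10],
  [19,-14,0,0,0,-0.023,10],
  [18,-15,0,0,0,-0.026,10],
  [0,0,0,0,0,0,10],
  [0,0,0,0,0,0,10],
])

```text
clock: 4.25
eef_pos: [0.6157, -0.1569, 0.1215]
tcp_rot: [-0.001, 0.665, 0.747, -0.0]
force: [0.5, 0.2, -1.7]
grip_width: 0.309
grip_force: 49.7
```

Run:
```python
from h import *
out=[];st=robot.state();print(st["eef_pos"],st["grip_width"])
p=(.6111,-.112,1.6886);e=st["eef_pos"];q=(e[0],e[1],2*np.arctan2(st["tcp_rot"][2],st["tcp_rot"][1]));print(q)
z=(e[2]-.0095)*1000  # underside+44 = grasp -> top
h=z-43.5
for n,(x0,y0) in (("scene",(225,190)),("side",(300,165))):
    c=camera(n);im=cv2.resize(c["img"][y0:y0+120,x0:x0+165,::-1],None,fx=4,fy=4,interpolation=cv2.INTER_CUBIC)
    for P,col,X in [(p,(0,255,255),[(-60,26,17),(-60,-26,17),(102,-26,17+6),(102,26,17+6)]),(p,(0,255,0),[(30,21,55),(30,-21,55),(30,-21,13),(30,21,13)]),(q,(255,255,0),[(-60,-20,h),(60,-20,h),(60,20,h),(-60,20,h)])]:
        u=(proj(c,pose(P,X))-[x0,y0]+.5)*4
        cv2.polylines(im,[u.round().astype(int)],True,col,1)
    out.append(im)
cv2.imwrite("pics/t1.png",cv2.resize(np.hstack(out),(800,291)) if 0 else np.vstack(out)[:, :][:, :660] if 0 else cv2.resize(np.vstack(out),None,fx=.62,fy=.62))
```

```text
[ 0.61567917 -0.15694603  0.12150788] 0.3085705273740038
(np.float64(0.615679171742496), np.float64(-0.1569460268666946), np.float64(1.6877086882757186))
```

View pics/t1.png

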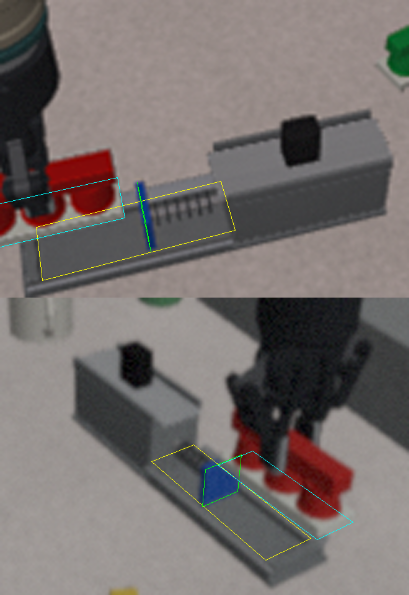

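The picture shows the strip held level, with its white base matching the predicted outline and parallel to the channel. The follower at (145,215) also matches the fit. Lowering and pushing.

Request:
send_rows([
  [0,0,-11,0,0,0,10],
  [0,0,-16,0,0,0,10],
  [0,0,-16,0,0,0,10],
  [0,0,0,0,0,0,10],
  [-0.8,7,0,0,0,0,10],
  [-0.8,7,0,0,0,0,10],
  [-0.8,7,0,0,0,0,10],
  [-0.8,7,0,0,0,0,10],
  [-0.8,7,0,0,0,0,10],
  [-0.8,7,0,0,0,0,10],
  [-0.8,7,0,0,0,0,10],
  [-0.8,6,0,0,0,0,10],
  [0,0,0,0,0,0,10],
  [0,0,0,0,0,0,10],
], grip_force=70)

```text
clock: 5.75
eef_pos: [0.6099, -0.102, 0.0796]
tcp_rot: [0.0, 0.665, 0.747, 0.0]
force: [0.5, -4.0, -0.5]
grip_width: 0.298
grip_force: 72.9
```

Run:
```python
from h import *
out=[];st=robot.state();e=st["eef_pos"];print(e,st["force"])
for n,(x0,y0) in (("scene",(225,190)),("side",(320,165))):
    c=camera(n);out.append(cv2.resize(c["img"][y0:y0+120,x0:x0+130,::-1],None,fx=3,fy=3,interpolation=cv2.INTER_CUBIC))
cv2.imwrite("pics/t2.png",np.hstack(out))
```

```text
[ 0.60985865 -0.10199724  0.07961696] [ 0.54745074 -4.03433361 -0.52387128]
```

View pics/t2.png

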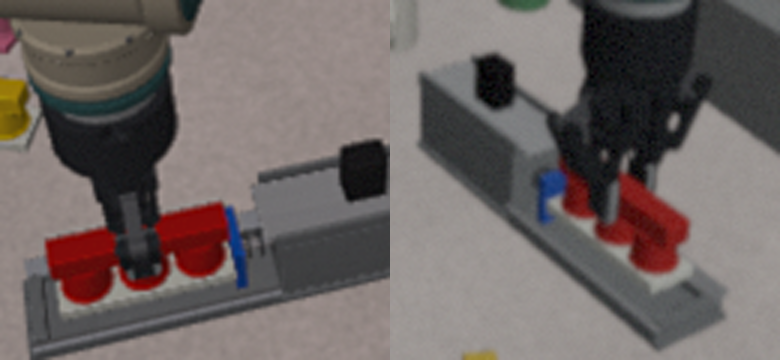

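The picture shows the follower pushed back by the strip end at (235,245), with a gap of about 10 mm to the lip at (45,300). The force of 4.0 N corresponds to about 0.04. Lowering.

Request:
send_rows([
  [0,0,-5,0,0,0,10],
  [0,0,-5,0,0,0,10],
  [0,0,-5,0,0,0,10],
  [0,0,-3,0,0,0,10],
  [0,0,-2,0,0,0,10],
  [0,0,0,0,0,0,10],
  [0,0,0,0,0,0,10],
])

```text
clock: 6.55
eef_pos: [0.6093, -0.1019, 0.0588]
tcp_rot: [-0.0, 0.665, 0.747, -0.0]
force: [-0.2, -5.1, -2.6]
grip_width: 0.297
grip_force: 72.6
```

Request:
send_rows([
  [0.3,-3,0,0,0,0,10],
  [0.3,-3,0,0,0,0,10],
  [0.3,-2.5,0,0,0,0,10],
  [0,0,-0.5,0,0,0,10],
  [0,0,0,0,0,0,10],
])

```text
clock: 7.05
eef_pos: [0.6104, -0.1107, 0.0588]
tcp_rot: [-0.0, 0.665, 0.747, -0.0]
force: [-2.6, -4.2, -2.4]
grip_width: 0.3
grip_force: 72.6
```

Request:
send_rows([
  [0,0,-0.8,0,0,0,10],
  [0,0,0,0,0,0,10],
  [0,0,0,0,0,0,10],
])

```text
clock: 7.35
eef_pos: [0.6106, -0.1105, 0.0587]
tcp_rot: [0.0, 0.665, 0.747, 0.0]
force: [-3.2, -4.0, 2.3]
grip_width: 0.293
grip_force: 73.0
```

Touching the floor now; release slowly.

Request:
send_rows([
  [0,0,0,0,0,0,32],
  [0,0,0,0,0,0,40],
  [0,0,0,0,0,0,55],
  [0,0,0,0,0,0,70],
  [0,0,0,0,0,0,70],
  [0,0,0,0,0,0,70],
  [0,0,15,0,0,0,70],
  [0,0,30,0,0,0,70],
  [0,0,40,0,0,0,70],
  [0,0,40,0,0,0,70],
  [-4,36,0,0,0,0,70],
  [-4,36,0,0,0,0,70],
  [0,0,0,0,0,0,70],
  [0,0,0,0,0,0,70],
])

```text
clock: 8.75
eef_pos: [0.6026, -0.038, 0.1842]
tcp_rot: [0.001, 0.664, 0.748, 0.0]
force: [1.4, -0.7, -1.0]
grip_width: 0.817
grip_force: 0.0
```

Run:
```python
from h import *
out=[];st=robot.state();e=st["eef_pos"];print(e,st["force"])
cs={}
for n,(x0,y0) in (("scene",(225,190)),("side",(320,165))):
    c=camera(n);cs[n]=c;out.append(cv2.resize(c["img"][y0:y0+120,x0:x0+130,::-1],None,fx=3,fy=3,interpolation=cv2.INTER_CUBIC))
    print(n,[(round(r["conf"],2),np.round(r["box"])) for r in trace(n,"knob")[:2]])
    m=(c["img"].max(2)<32);m[:170]=0
c=camera("wrist");im=c["img"][:,:,::-1].copy()
p=(.6111,-.112,1.6886)
for X,col in [([(-60,11,59),(60,11,59),(60,-11,59),(-60,-11,59)],(0,255,0)),([(148,11,110),(178,11,110),(178,-11,110),(148,-11,110)],(0,255,255))]:
    cv2.polylines(im,[wproj(c,st,pose(p,X)).round().astype(int)],True,col,1)
out=np.hstack(out);im=cv2.resize(im[:,:],None,fx=.6,fy=.6)
cv=np.zeros((600,780,3),np.uint8);cv[:360]=out;cv[360:600,:384]=im;cv2.imwrite("pics/t3.png",cv)
```

```text
[ 0.60261647 -0.03796795  0.18420483] [ 1.41653821 -0.72753978 -1.00552001]
scene [(0.68, array([310., 238., 385., 272.])), (0.43, array([232., 232., 383., 311.]))]
side [(0.93, array([335., 184., 379., 216.]))]
```

View pics/t3.png

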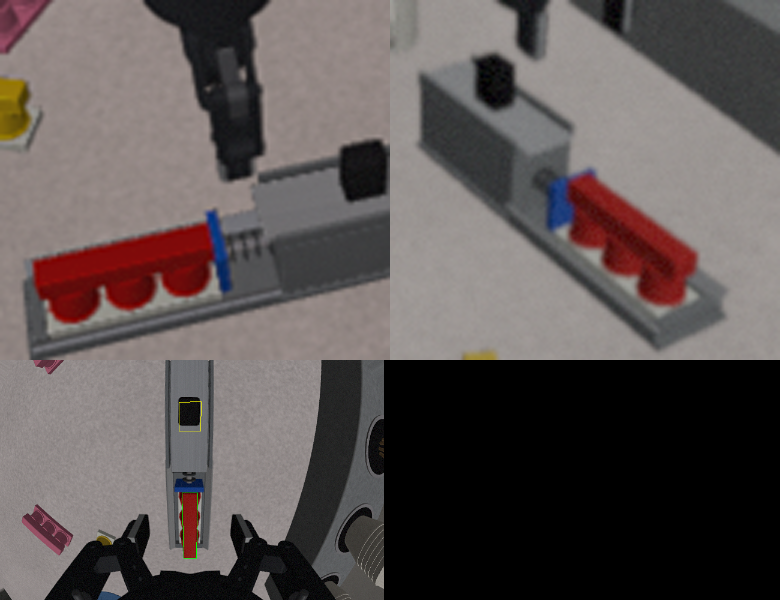

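The strip lies flat against the lip with the follower on its back end. The knob appears about 5 mm farther along than predicted, so x is about +168 mm (rail about 0.123). Going to the knob.

Request:
send_rows([
  [-3,23,0,0,0,0,70],
  [-3,23,0,0,0,0,70],
  [-3,23,0,0,0,0,70],
  [-2,24,0,0,0,0,70],
  [0,0,-25,0,0,0,70],
  [0,0,-25,0,0,0,70],
  [0,0,-20,0,0,0,70],
  [0,0,-12,0,0,0,70],
  [0,0,0,0,0,0,70],
  [0,0,0,0,0,0,45],
  [0,0,0,0,0,0,25],
  [0,0,0,0,0,0,10],
  [0,0,0,0,0,0,10],
  [0,0,0,0,0,0,10],
  [0,0,0,0,0,0,10],
], grip_force=30)

```text
clock: 10.5
eef_pos: [0.5908, 0.0543, 0.1025]
tcp_rot: [-0.001, 0.665, 0.747, -0.001]
force: [-10.3, -0.4, 8.4]
grip_width: 0.251
grip_force: 32.5
```

Request:
send_rows([
  [-1,0,0.5,0,0,0,10],
  [1,-8,0,0,0,0,10],
  [1.2,-10,0,0,0,0,10],
  [1.2,-10,0,0,0,0,10],
  [1.2,-10,0,0,0,0,10],
  [1.2,-10,0,0,0,0,10],
  [0,0,0,0,0,0,10],
])

```text
clock: 11.2
eef_pos: [0.5963, 0.0045, 0.1025]
tcp_rot: [0.0, 0.665, 0.747, -0.0]
force: [-6.2, -2.0, 6.3]
grip_width: 0.252
grip_force: 32.4
```

Request:
send_rows([
  [1,-10,0,0,0,0,10],
  [1,-10,0,0,0,0,10],
  [1,-10,0,0,0,0,10],
  [1,-10,0,0,0,0,10],
  [1,-10,0,0,0,0,10],
  [1,-9,0,0,0,0,10],
  [0.5,-5,0,0,0,0,10],
  [0,0,0,0,0,0,10],
])

```text
clock: 12.0
eef_pos: [0.6034, -0.0591, 0.1025]
tcp_rot: [0.001, 0.665, 0.747, 0.0]
force: [-1.3, -2.1, 5.0]
grip_width: 0.251
grip_force: 32.2
```

Request:
send_rows([
  [0.3,-3,0,0,0,0,10],
  [0.2,-2,0,0,0,0,10],
  [0.2,-1.5,0,0,0,0,10],
  [0,0,0,0,0,0,10],
])

```text
clock: 12.4
eef_pos: [0.604, -0.0649, 0.1025]
tcp_rot: [0.001, 0.665, 0.747, 0.0]
force: [-2.2, 0.3, 5.3]
grip_width: 0.256
grip_force: 32.2
```

Request:
send_rows([
  [0.2,-1.5,0,0,0,0,10],
  [0,0,0,0,0,0,10],
])

```text
clock: 12.6
eef_pos: [0.6042, -0.0663, 0.1025]
tcp_rot: [0.001, 0.665, 0.747, 0.0]
force: [-1.4, 0.2, 5.6]
grip_width: 0.253
grip_force: 32.3
```

Request:
send_rows([
  [0.2,-1.5,0,0,0,0,10],
  [0,0,0,0,0,0,10],
])

```text
clock: 12.8
eef_pos: [0.6043, -0.0678, 0.1025]
tcp_rot: [0.001, 0.665, 0.747, 0.0]
force: [-1.1, 0.6, 4.2]
grip_width: 0.253
grip_force: 32.3
```

Request:
send_rows([
  [0.2,-2,0,0,0,0,10],
  [0,0,0,0,0,0,10],
])

```text
clock: 13.0
eef_pos: [0.6044, -0.0685, 0.1025]
tcp_rot: [-0.0, 0.664, 0.747, 0.001]
force: [-4.0, 6.5, 6.3]
grip_width: 0.256
grip_force: 32.5
```

Request:
send_rows([
  [0.2,-2,0,0,0,0,10],
  [0,0,0,0,0,0,10],
])

```text
clock: 13.2
eef_pos: [0.6045, -0.0686, 0.1025]
tcp_rot: [-0.002, 0.664, 0.748, 0.002]
force: [-5.0, 13.5, 7.9]
grip_width: 0.258
grip_force: 32.9
```

It has hit the end stop (13.5 N with no further travel). Relaxing and releasing.

Request:
send_rows([
  [-0.2,2,0,0,0,0,10],
  [0,0,0,0,0,0,40],
  [0,0,0,0,0,0,60],
  [0,0,0,0,0,0,70],
  [0,0,0,0,0,0,70],
  [0,0,0,0,0,0,70],
  [0,0,20,0,0,0,70],
  [0,0,35,0,0,0,70],
  [0,0,40,0,0,0,70],
  [-10,30,20,0,0,0,70],
  [-20,35,0,0,0,0,70],
  [-20,35,0,0,0,0,70],
  [-20,35,0,0,0,0,70],
  [0,0,0,0,0,0,70],
  [0,0,0,0,0,0,70],
])

```text
clock: 14.7
eef_pos: [0.534, 0.0664, 0.2168]
tcp_rot: [0.0, 0.664, 0.748, 0.0]
force: [-0.4, -0.4, -0.0]
grip_width: 0.819
grip_force: 0.0
```

Run:
```python
from h import *
out=[];p=(.6111,-.112,1.6886)
for n,(x0,y0) in (("scene",(225,190)),("side",(320,165))):
    c=camera(n);im=cv2.resize(c["img"][y0:y0+120,x0:x0+130,::-1],None,fx=3,fy=3,interpolation=cv2.INTER_CUBIC)
    u=(proj(c,pose(p,[(-30,23,70),(120,23,70),(120,-23,70),(-30,-23,70)]))-[x0,y0]+.5)*3
    cv2.polylines(im,[u.round().astype(int)],True,(0,255,255),1);out.append(im)
cv2.imwrite("pics/t4.png",np.hstack(out))
```

```text
(no output)
```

View pics/t4.png

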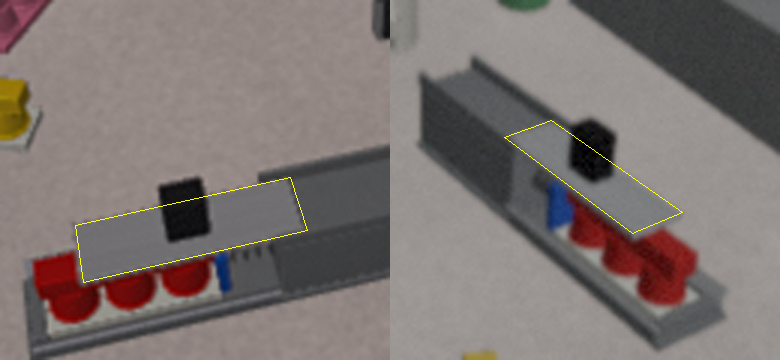

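The rail matches the fully-shut outline, with its front edge at (78,227)–(84,282). One capsule is free at the lip and the strip is seated.

```bash
python3 -c "
from station import workorder
print(workorder.close_job())"
```

```text
the job is handed in; nothing more can be done
None
```

The red strip is loaded against the lip with the spring follower behind it, the cover rail is shut to its end stop, and the job is handed in at about 15 s; I did not touch the yellow or green strips.

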